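# Show the helper where the stray chopsticks go

## Robot

A 6-joint arm with a two-finger parallel gripper is mounted at the origin on the work surface. World frame = base frame: x ahead of the robot, y to its left, z up, the work surface at z = 0. Lengths are in mm, angles in degrees, forces in N, time in s.
With the tool pointing down it reaches from about 350 to 850 mm from the base axis. Payload 8.1 kg.
Tool frame: the origin (TCP) lies between the finger pads, 19 mm behind the fingertips; this is the grasp point; z points along the fingers, y is the line along which they close (so a half turn about z gives the same grasp; the last joint's range is limited). The gripper opens to 85 mm and grips with 20 to 120 N. Pads are 22 mm wide; open, the fingers measure 114 mm over their backs; the gripper's body (76 mm by 85 mm) begins 54 mm behind the grasp point. The pads swing forward as they close: fully open they stand 13 mm farther back than shut.
Start: joints at [63.06, 7.471, 85.268, -0, 87.261, -4.893], TCP at [225.204, 556.137, 249.992] pointing down, gripper open.
Joint ranges: [-169.43, 169.43], [-51.17, 129.36], [1.28, 143.12], [-76.62, 256.62], [0, 156.53], [-152.29, 152.29]. Speed limits (degrees/s): [136.94, 136.94, 159.86, 180, 180, 180].

## Interface

Orientations are given as [roll, pitch, yaw] about the fixed x, y, z axes, in that order (R = Rz(yaw) Ry(pitch) Rx(roll)).
In Python, from bench import sensors, optics, r gives the robot as it stands.
- The arm moves only by the tool apply_moves, never from a script. Its argument "targets" is a list of rows, each a list of 7 numbers: the shift along the tool's x, y, z in mm, then the turn, a rotation vector about the tool's x, y, z in rad, then the closure, from 0 (fully open) to 1 (shut). In form: [[x, y, z, wx, wy, wz, claw], ...]. A call has 1 to 20 rows; each row shifts and turns the commanded pose from where the row before left it, along the tool's axes as they then stand; what a row does not reach is not made up. A row lasts 1/8 s, in which the tool goes at most 62.5 mm and 10.7 degrees, less where a joint would pass 70% of its speed; a pose out of reach is approached as far as the arm can. A call is refused whole if a number of a shift passes 62.5 or a number of a turn 0.188, either way. A call with a gripper value outside its range is refused whole. The fingers move at their own pace and stop on an object; "force" is the grip in N (left out, the last holds). Time passes only in rows, so rows that do not move let the fingers close. It gives the time, the measured TCP pose, the force, the opening and the grip force at its end, in the units of the state.
- sensors.sense(): the state, without advancing time (a new reading comes with each control period).
- optics.snapshot(name): name is "scene" or "top" or "wrist"; returns the picture (420x560x3 uint8, red, green, blue); there is no depth.
- optics.get_calibration(name): a dict with "camera_matrix" (3x3 intrinsics, pixels), "pose" (4x4, takes a point from camera to world coordinates). Camera axes: x right, y down, z forward; pixel columns grow to the right and rows downward; lengths in mm; the calibration is good to about 2 mm. A picture is of the moment at which its call begins: read the wrist's pose just before it. get_calibration takes no time and is no camera call; for the wrist camera it gives the pose at the moment of the call.
- r.hand_in(): hands the job in; it is judged then, once.
The state is a dict: "time": time; "joint_pos": joint angles; "qd": joint speeds; "joint_efforts": joint torques, N m; "tool_pos": TCP position; "tcp_rot": TCP orientation; "ft_force": force on the tool from outside, world axes, zero at the start; "wrist_torque": the same for the moment, N m; "finger_gap": finger opening in mm; "grip_force": force on a finger pad.
Only numpy, scipy, OpenCV 4.12 (cv2) and the standard library are available. Lean on these libraries where they do the work, as an engineer would, in place of code of your own. Each camera call takes 0.05 s, during which the arm holds its last target. There are 200 camera calls.

## Task

A pair of chopsticks has been left lying on the tray table; it belongs in the chopstick holder that stands empty. Show the helper what goes where: with the fingers pointing straight down and the fingertips within five centimetres above it, point at the middle of the lying pair for two seconds, then at the open mouth of the empty holder (from above it, not inside) for two seconds, and finish there, still pointing. Touch and move nothing, and do not point at the serving fork or at the holder that is already filled.

Things in the scene. Friction and masses are not known exactly. Their poses are not given: they have to be found in the camera images.
- chopstick_a: One chopstick of the lying pair: plain bamboo, 225 mm long, 7 mm square at the thick half, 5 mm at the thin half, lying flat on the tray. Origin: on its underside, at the middle of its length; x runs along it towards the thin end, z up. The other stick lies alongside on its +y side, so the middle of the pair is 7 mm to +y.
- chopstick_b: The other chopstick of the lying pair, same size and axes, parallel to the first with its centre line 13 to 16 mm to that stick's +y side.
- holder_empty: Empty chopstick holder: jade-green plastic round cup, open at the top, 56 mm across, 85 mm tall, wall 3 mm, inner floor 8 mm up. Nothing stands in it. Origin: centre of its underside, z up. It stands loose on the tray.
- empty_mouth (a point): Centre of the open mouth of the empty holder, at rim height, 85 mm above the tray; z up.
- holder_filled: Filled chopstick holder: the same jade-green cup (56 mm across, 85 mm tall) with a pair of bamboo chopsticks standing in it that lean 17 degrees away from the robot (roughly +x of the cup); their ends reach 70 mm from the cup's axis and 228 mm above the tray. Origin: centre of its underside.
- filled_mouth (a point): Centre of the mouth of the filled holder, at rim height, 85 mm above the tray.
- serving_fork: Stainless steel serving fork with four tines, 237 mm long, 30 mm wide at the tines, 10 mm high, lying on the tray. Origin: on its underside at mid-length; x runs towards the tines.
- sesame_canister: Closed round tin canister with a lid and a small brass knob, 73 mm across, 114 mm tall. Origin: centre of its underside.
- black_bowl: Matte black ceramic bowl, 124 mm across, 58 mm tall. Origin: centre of its underside.
- sauce_dish: White sauce dish, 90 mm across, 22 mm tall. Origin: centre of its underside.
- tea_cup: White tea cup without a handle, 72 mm across, 70 mm tall. Origin: centre of its underside.
- soy_bottle: Dark soy sauce bottle with a red cap, 50 mm across, 125 mm tall. Origin: centre of its underside.

How it is judged:
By the outcome, as a careful person would: the job done as asked, in the order asked, and still so for the second after the job is handed in, with the robot touching nothing.
It also fails if it takes over 51 s, if anything falls off the work surface, if the arm or the gripper's body presses on something with over 40 N, if the wrist force passes 120 N, or if a joint passes its speed limit or range.

## Working session

There is one attempt and no reset: what is moved stays moved. The work goes in short steps, Python scripts to look and compute and a tool call to move; the robot and the scene stay as the last step left them, time stands still between calls to the robot, and variables do not carry over. Pictures are saved under pics/ and viewed, at most 10 in all, crops included, and the job is handed in when it is done.

Besides the shell and the picture viewer there is one more tool, called after "Call:" as a command line: name --pt "numbers of a row" for each row, then --argument value for the rest. apply_moves: Moves the arm, as the interface text tells. Its arguments: {"type":"object","properties":{"targets":{"type":"array"},"force":{"type":"number"}},"required":["targets"]}

```bash
mkdir -p pics; python3 - <<'E'
from bench import sensors, optics, r
import cv2,numpy as np
s=sensors.sense();print(s['time'],s['tool_pos'],s['tcp_rot'],s['finger_gap'])
for n in("top","scene"):
    im=optics.snapshot(n);c=optics.get_calibration(n)
    cv2.imwrite(f"pics/{n}.png",im[:,:,::-1]);print(n,np.round(c['camera_matrix'],1).tolist(),np.round(c['pose'],3).tolist())
E
```

```text
0.0 [224.95730621 555.67595499 248.94444395] [-1.79895734e+02 -9.36031278e-03  1.57950994e+02] 85.58255192160236
top [[419.5, 0.0, 276.2], [0.0, 419.5, 205.3], [0.0, 0.0, 1.0]] [[0.006, -0.969, 0.246, 278.063], [-1.0, -0.005, 0.005, -12.092], [-0.004, -0.246, -0.969, 1187.882], [0.0, 0.0, 0.0, 1.0]]
scene [[519.3, 0.0, 277.6], [0.0, 519.3, 212.3], [0.0, 0.0, 1.0]] [[0.67, 0.496, -0.552, 1236.224], [0.743, -0.439, 0.506, -656.925], [0.009, -0.749, -0.662, 889.871], [0.0, 0.0, 0.0, 1.0]]
```

View pics/top.png

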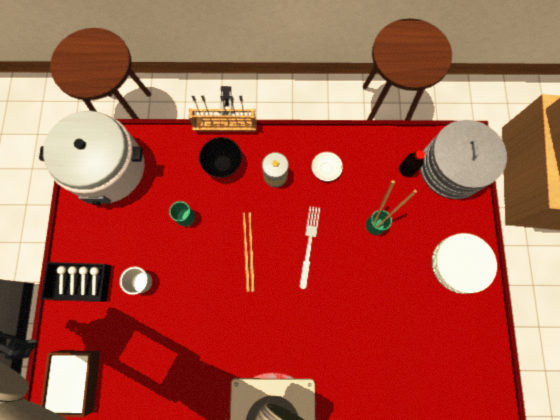

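View pics/scene.png

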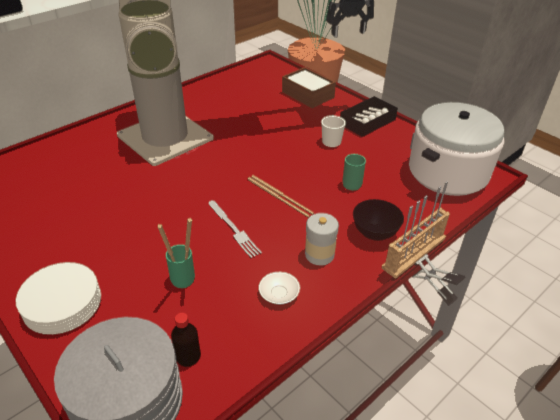

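The top view shows the lying pair at about column 249, rows 212–291. The empty green holder is at (181,213), the filled one at (379,222) and the fork near (310,247). The scene view agrees: the empty cup is at (354,172) and the pair runs from (250,178) to (315,215).

```bash
cat > h.py <<'E'
import cv2,numpy as np
from bench import sensors, optics, r
def ray(n,px,z):
    c=optics.get_calibration(n);P=np.array(c['pose']);K=np.array(c['camera_matrix'])
    d=P[:3,:3]@np.linalg.solve(K,[px[0],px[1],1]);o=P[:3,3]
    return o+d*(z-o[2])/d[2]
def blob(im,roi,f):
    x0,y0,x1,y1=roi;b=im[y0:y1,x0:x1].astype(int);m=f(b[...,2],b[...,1],b[...,0]).astype(np.uint8)
    return m,np.argwhere(m)[:,::-1]+[x0,y0]
E
python3 - <<'E'
from h import *
stick=lambda R,G,B:(G>70)&(R>110)&(R>B+25)
green=lambda R,G,B:(G>R+8)&(G>25)
for n,rs,rg in(("top",(235,203,262,300),(160,195,205,235)),("scene",(240,170,318,220),(335,148,375,195))):
    im=cv2.imread(f"pics/{n}.png")
    m,p=blob(im,rs,stick);print(n,len(p),p.min(0),p.max(0),p.mean(0))
    q=np.array([ray(n,a,6)[:2] for a in p]);(c,wh,a)=cv2.minAreaRect(q.astype(np.float32));print(' stick rect',np.round(c,1),np.round(wh,1),a,q.mean(0))
    m,p=blob(im,rg,green);print(' cup px',len(p),p.min(0),p.max(0))
t=cv2.imread("pics/top.png")[190:305,155:275];s=cv2.imread("pics/scene.png")[135:225,240:380]
t=cv2.resize(t,None,fx=5,fy=5,interpolation=0);s=cv2.resize(s,None,fx=5,fy=5,interpolation=0)
cv2.imwrite("pics/tc.png",t);cv2.imwrite("pics/sc.png",s)
E
```

```text
top 467 [243 212] [254 291] [248.20342612 254.30192719]
 stick rect [445.3  72.9] [224.9  23.7] 4.250960350036621 [436.21593942  72.08056375]
 cup px 423 [170 202] [193 225]
scene 536 [248 175] [317 219] [279.77985075 195.09328358]
 stick rect [452.   70.3] [235.7  35.3] 2.2581355571746826 [449.84181755  69.22201962]
 cup px 621 [344 154] [364 189]
```

View pics/tc.png

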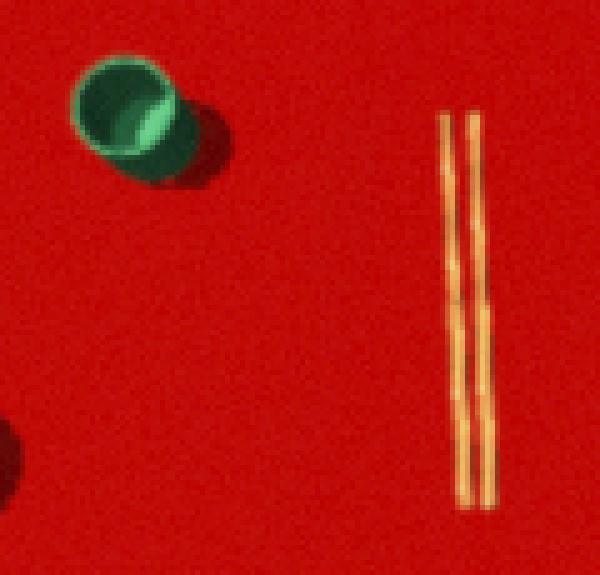

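View pics/sc.png

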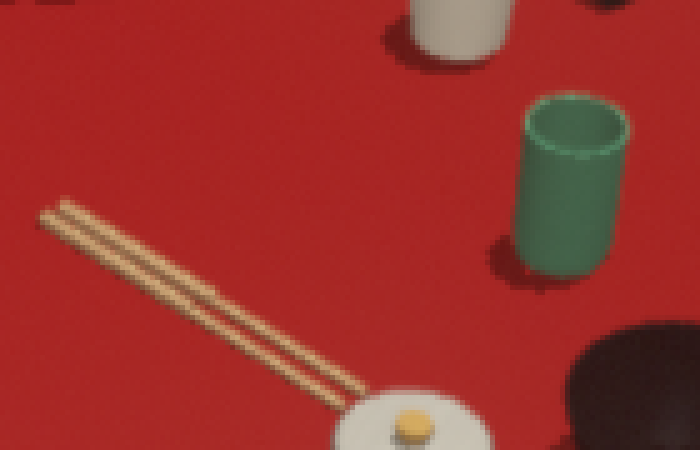

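The crops show four stick ends, at crop (445,112), (474,112), (464,508) and (488,508). The rim centre is at (124,105) in the top crop and (577,124) in the scene crop.

```bash
python3 - <<'E'
from h import *
T=lambda x,y:(155+x/5-.5,190+y/5-.5); S=lambda x,y:(240+x/5-.5,135+y/5-.5)
def tri(a,b):
    A=[];
    for n,p in(("top",a),("scene",b)):
        c=optics.get_calibration(n);P=np.linalg.inv(np.array(c['pose']))[:3];A.append((np.array(c['camera_matrix'])@P,p))
    X=cv2.triangulatePoints(A[0][0],A[1][0],np.array(A[0][1],float),np.array(A[1][1],float))[:,0];return X[:3]/X[3]
print('mouth tri',tri(T(124,105),S(577,124)),ray('top',T(124,105),85),ray('scene',S(577,124),85))
mid=[ray('top',T(x,y),6) for x,y in((459.5,112),(476,508))];print('pair',mid,sum(mid)/2)
near=tri(T(464,508),S(65,203)),tri(T(488,508),S(44,218));print('near ends',near)
print('rim edges',ray('top',T(71,105),85),ray('top',T(178,105),85),ray('top',T(124,54),85),ray('top',T(124,157),85))
for k,(u,v) in dict(canister_knob=(276,164)).items(): print(k,ray('top',(u,v),114))
E
```

```text
mouth tri [542.40059405 255.45219778  83.91216077] [542.53004994 255.63872881  85.        ] [543.21556613 253.82038007  85.        ]
pair [array([558.37706058,  80.05036631,   6.        ]), array([333.47976003,  65.56062049,   6.        ])] [445.92841031  72.8054934    6.        ]
near ends (array([333.76605485,  72.67862841,   3.71017893]), array([3.33352477e+02, 5.86229049e+01, 1.82187599e-01]))
rim edges [542.37172075 284.35459011  85.        ] [542.69133658 226.38648096  85.        ] [571.09262935 257.4479637   85.        ] [513.7680267  253.81686059  85.        ]
canister_knob [666.56233197  -5.40385581 114.        ]
```

Call:
apply_moves --pt "-10 -9 0 0 0 0 1" --pt "-20 -19 0 0 0 0 1" --pt "-28 -26 0 0 0 0 1" --pt "-28 -26 0 0 0 0 1" --pt "-28 -26 0 0 0 0 1" --pt "-28 -26 0 0 0 0 1" --pt "-28 -26 0 0 0 0 1" --pt "-28 -26 0 0 0 0 1" --pt "-28 -26 0 0 0 0 1" --pt "-28 -26 0 0 0 0 1" --pt "-28 -26 0 0 0 0 1" --pt "-28 -26 0 0 0 0 1" --pt "-28 -26 0 0 0 0 1" --pt "-28 -26 0 0 0 0 1" --pt "-20 -21 0 0 0 0 1" --pt "0 0 0 0 0 0 1" --pt "0 0 0 0 0 0 1" --pt "0 0 0 0 0 0 1"

```text
time: 2.35
tool_pos: [447.1, 77.3, 250.0]
tcp_rot: [180.0, -0.0, 158.0]
ft_force: [0.6, -0.0, 0.2]
finger_gap: -0.2
grip_force: 0.0
```

```bash
cat >> h.py <<'E'
from scipy.spatial.transform import Rotation as Ro
def delta(g):
    s=sensors.sense();R=Ro.from_euler('xyz',s['tcp_rot'],degrees=True).as_matrix()
    print(s['time'],np.round(s['tool_pos'],1),np.round(s['tcp_rot'],2),round(s['finger_gap'],1),np.round(s['ft_force'],1),'tool delta',np.round(R.T@(np.array(g)-s['tool_pos']),1))
E
python3 -c "
from h import *
delta([446,72.5,54])
w=optics.snapshot('wrist');cv2.imwrite('pics/w.png',w[:,:,::-1])"
```

```text
2.35 [447.1  77.3 250. ] [ 1.7999e+02 -1.0000e-02  1.5801e+02] -0.2 [ 0.6 -0.   0.2] tool delta [ -0.8  -4.9 196. ]
```

View pics/w.png

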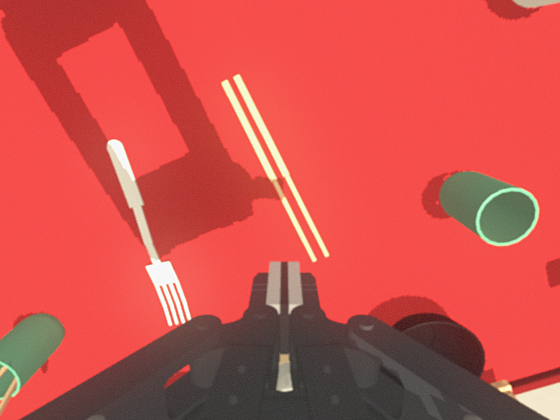

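The wrist view shows the whole pair, with ends at (226,82), (238,77), (314,260) and (326,255), and the empty mouth at (508,216). I'll use this to cross-check both positions.

```bash
python3 -c "
from h import *
e=[ray('wrist',p,6) for p in((226,82),(238,77),(314,260),(326,255))];print(np.round(e,1),np.mean(e,0),ray('wrist',(508,216),85))"
```

```text
[[335.9  59.4   6. ]
 [336.1  72.6   6. ]
 [556.1  72.7   6. ]
 [555.2  88.2   6. ]] [445.83683252  73.22809845   6.        ] [540.35431068 257.18522479  85.        ]
```

Call:
apply_moves --pt "-0.8 -4.9 10 0 0 0 1" --pt "0 0 20 0 0 0 1" --pt "0 0 25 0 0 0 1" --pt "0 0 25 0 0 0 1" --pt "0 0 20 0 0 0 1" --pt "0 0 0 0 0 0 1" --pt "0 0 0 0 0 0 1"

```text
time: 3.28
tool_pos: [446.6, 71.9, 150.5]
tcp_rot: [180.0, 0.0, 158.0]
ft_force: [0.9, 0.6, -0.3]
finger_gap: -0.1
grip_force: 0.0
```

The three views agree to about 2 mm: pair middle (446, 73), mouth (542, 255.5). I'll descend and hold.

Call:
apply_moves --pt "0.5 0.6 12 0 0 0 1" --pt "0 0 24 0 0 0 1" --pt "0 0 24 0 0 0 1" --pt "0 0 20 0 0 0 1" --pt "0 0 10 0 0 0 1" --pt "0 0 6 0 0 0 1" --pt "0 0 0 0 0 0 1" --pt "0 0 0 0 0 0 1" --pt "0 0 0 0 0 0 1"

```text
time: 4.4
tool_pos: [446.7, 72.6, 54.7]
tcp_rot: [180.0, 0.1, 158.0]
ft_force: [-0.7, -0.2, -1.2]
finger_gap: -0.3
grip_force: 0.0
```

```bash
python3 -c "
from h import *
delta([446,72.8,54])
w=optics.snapshot('scene')[110:260,200:400];cv2.imwrite('pics/s2.png',cv2.resize(w[:,:,::-1],None,fx=4,fy=4))"
```

```text
4.4 [446.7  72.6  54.7] [1.7997e+02 7.0000e-02 1.5795e+02] -0.3 [-0.7 -0.2 -1.2] tool delta [ 0.7 -0.   0.7]
```

View pics/s2.png

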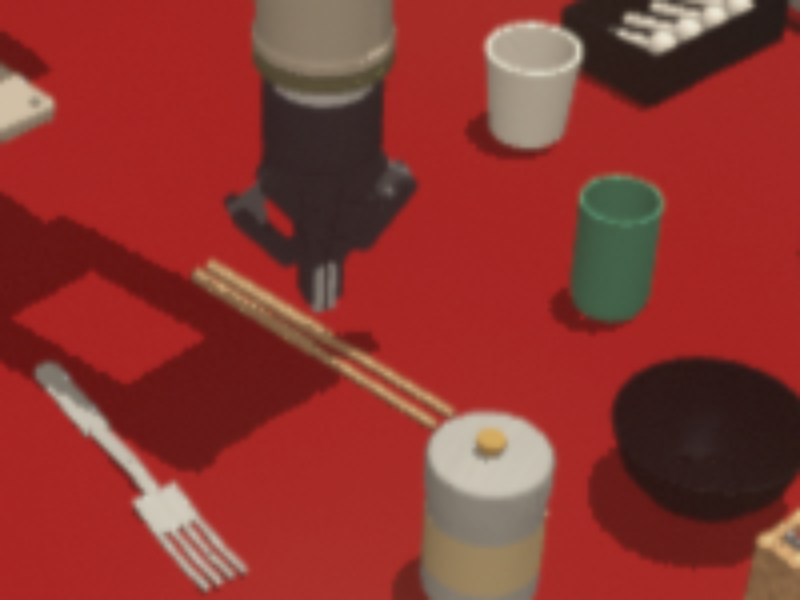

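The fingertips, at crop (322,308), hover a few centimetres above the middle of the pair and nothing has moved. I'll hold here for over 2 s, then rise.

Call:
apply_moves --pt "0 0 0 0 0 0 1" --pt "0 0 0 0 0 0 1" --pt "0 0 0 0 0 0 1" --pt "0 0 0 0 0 0 1" --pt "0 0 0 0 0 0 1" --pt "0 0 0 0 0 0 1" --pt "0 0 0 0 0 0 1" --pt "0 0 0 0 0 0 1" --pt "0 0 0 0 0 0 1" --pt "0 0 0 0 0 0 1" --pt "0 0 0 0 0 0 1" --pt "0 0 0 0 0 0 1" --pt "0 0 0 0 0 0 1" --pt "0 0 0 0 0 0 1" --pt "0 0 0 0 0 0 1" --pt "0 0 0 0 0 0 1" --pt "0 0 0 0 0 0 1" --pt "0 0 0 0 0 0 1" --pt "0 0 0 0 0 0 1" --pt "0 0 0 0 0 0 1"

```text
time: 6.95
tool_pos: [446.1, 72.5, 54.0]
tcp_rot: [180.0, 0.0, 158.0]
ft_force: [-0.3, 0.9, 0.0]
finger_gap: -0.4
grip_force: 0.0
```

Call:
apply_moves --pt "0 0 -15 0 0 0 1" --pt "0 0 -30 0 0 0 1" --pt "0 0 -35 0 0 0 1" --pt "0 0 -35 0 0 0 1" --pt "0 0 -30 0 0 0 1" --pt "-2 15 0 0 0 0 1" --pt "-3 30 0 0 0 0 1" --pt "-3 35 0 0 0 0 1" --pt "-3 35 0 0 0 0 1" --pt "-3 35 0 0 0 0 1" --pt "-3 30 0 0 0 0 1" --pt "-2 20 0 0 0 0 1" --pt "-1 5.4 0 0 0 0 1" --pt "0 0 0 0 0 0 1" --pt "0 0 0 0 0 0 1" --pt "0 0 0 0 0 0 1"

```text
time: 8.95
tool_pos: [541.7, 254.8, 199.2]
tcp_rot: [180.0, 0.0, 157.9]
ft_force: [0.2, 0.2, 0.4]
finger_gap: 0.0
grip_force: 0.0
```

```bash
python3 -c "
from h import *
delta([542,255.5,130])"
```

```text
8.95 [541.7 254.8 199.2] [1.8000e+02 1.0000e-02 1.5791e+02] 0.0 [0.2 0.2 0.4] tool delta [-0.1  0.7 69.2]
```

Call:
apply_moves --pt "0 0.7 8 0 0 0 1" --pt "0 0 16 0 0 0 1" --pt "0 0 18 0 0 0 1" --pt "0 0 14 0 0 0 1" --pt "0 0 8 0 0 0 1" --pt "0 0 5 0 0 0 1" --pt "0 0 0 0 0 0 1" --pt "0 0 0 0 0 0 1" --pt "0 0 0 0 0 0 1"

```text
time: 10.07
tool_pos: [542.4, 256.2, 130.7]
tcp_rot: [180.0, 0.0, 158.0]
ft_force: [-0.1, 1.2, 0.3]
finger_gap: 0.4
grip_force: 0.0
```

```bash
python3 -c "
from h import *
delta([542,255.5,130])
w=optics.snapshot('scene')[80:230,240:440];cv2.imwrite('pics/s3.png',cv2.resize(w[:,:,::-1],None,fx=4,fy=4))"
```

```text
10.075 [542.4 256.2 130.7] [1.7996e+02 5.0000e-02 1.5795e+02] 0.4 [-0.1  1.2  0.3] tool delta [ 0.1 -0.8  0.7]
```

View pics/s3.png

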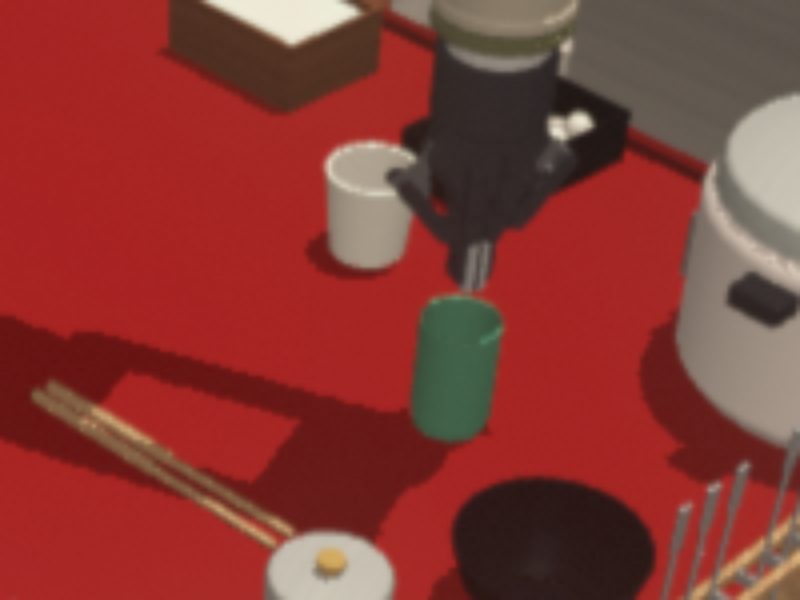

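Call:
apply_moves --pt "0 0 0 0 0 0 1" --pt "0 0 0 0 0 0 1" --pt "0 0 0 0 0 0 1" --pt "0 0 0 0 0 0 1" --pt "0 0 0 0 0 0 1" --pt "0 0 0 0 0 0 1" --pt "0 0 0 0 0 0 1" --pt "0 0 0 0 0 0 1" --pt "0 0 0 0 0 0 1" --pt "0 0 0 0 0 0 1" --pt "0 0 0 0 0 0 1" --pt "0 0 0 0 0 0 1" --pt "0 0 0 0 0 0 1" --pt "0 0 0 0 0 0 1" --pt "0 0 0 0 0 0 1" --pt "0 0 0 0 0 0 1" --pt "0 0 0 0 0 0 1" --pt "0 0 0 0 0 0 1" --pt "0 0 0 0 0 0 1" --pt "0 0 0 0 0 0 1"

```text
time: 12.62
tool_pos: [542.0, 256.1, 130.0]
tcp_rot: [-180.0, -0.0, 158.0]
ft_force: [-0.1, 0.4, 1.2]
finger_gap: -0.1
grip_force: 0.0
```

The fingertips, at crop (473,288), are above the rim centre near (460,320), and the cup is undisturbed. I'll check the projected tip position before handing in.

```bash
python3 -c "
from h import *
for n in('scene','top'):
    c=optics.get_calibration(n);P=np.linalg.inv(c['pose'])
    for X in((542,256,111),(542.4,255.5,85)):
        v=np.array(c['camera_matrix'])@(P@[*X,1])[:3];p=v[:2]/v[2];print(n,p,(p-[240,80]+.5)*4)
"
```

```text
scene [356.17401961 150.67440273] [466.69607845 284.69761092]
scene [355.09125588 158.91988841] [462.36502353 317.67955363]
top [176.91764134 208.39060828] [-250.32943466  515.5624331 ]
top [179.34815768 210.54699032] [-240.60736926  524.18796127]
```

```bash
python3 -c "
from bench import r
print(r.hand_in())"
```

```text
the job is handed in; nothing more can be done
None
```

I handed the job in at about 12.6 s: the arm pointed at the middle of the lying pair for over 2 s, then at the empty holder's mouth for over 2 s, and finished there still pointing. The fingertips were about 26–28 mm above each, and I saw no sign of contact.

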